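# Load the image plate scanner: push the sprung carriage, let it latch, start the scan

### The arm

A 6-joint arm with a two-finger parallel gripper is mounted at the origin on a cart in front of the work surface, level with it; the furniture and walls round the work are solid. World frame = base frame: x ahead of the robot, y to its left, z up, the work surface at z = 0. Lengths are in mm, angles in rad, forces in N, time in s.
With the tool pointing down it reaches from about 225 to 725 mm from the base axis. Payload 3.1 kg.
Tool frame: the origin (TCP) lies at the very end of the fingers, on their centre line; the grasp point (between the pads) lies 19 mm behind it (manip.grip_depth is the distance from the TCP to the grasp point, in mm); z points along the fingers, y is the direction in which the jaws open and shut (so a half turn about z gives the same grasp; the last joint's range is limited). The gripper opens to 85 mm and grips with 20 to 120 N. Pads are 22 mm wide; open, the fingers measure 114 mm over their backs; the gripper's body (76 mm by 85 mm) begins 54 mm behind the grasp point. The pads swing forward as they close: fully open they stand 13 mm farther back than shut.
Start: joints at [-1.262, 0.048, 0.099, 1.622, 0, 1.443], TCP at [222.082, -475.707, 231.312] pointing down, gripper open.
Joint ranges: [-2.91, 2.91], [-0.99, 1.94], [-1.21, 1.42], [-2.12, 2.29], [-1.49, 1.47], [-3.14, 3.14]. Speed limits (rad/s): [2.79, 2.79, 3.14, 3.14, 3.14, 3.14].

### API

Orientations are given as a unit quaternion [x, y, z, w].
In Python, from cell import manip gives the robot as it stands. The module is installed in compiled form; this text tells all that it offers.
- The arm moves only by the tool carry_out, never from a script. Its argument "steps" is a list of rows, each a list of 7 numbers: the opening in per cent of the stroke, from 0 (shut) to 100 (fully open), then the shift along the tool's x, y, z in units of 40 mm (1.0 is 40 mm), then the turn, a rotation vector about the tool's x, y, z in units of 8 degrees (1.0 is 8 degrees). A call has 1 to 8 rows; each row shifts and turns the commanded pose from where the row before left it, along the tool's axes as they then stand; what a row does not reach is not made up. A row lasts 1/8 s, in which the tool goes at most 62.5 mm and 10.7 degrees, less where a joint would pass 70% of its speed; a pose out of reach is approached as far as the arm can. A call is refused whole if a number of a shift passes 1 or a number of a turn 1, either way. A call with a gripper value outside its range is refused whole. The fingers move at their own pace and stop on an object; "squeeze" is the grip in N (left out, the last holds). Time passes only in rows, so rows that do not move let the fingers close. It gives the time, the measured TCP pose, the force and the opening at its end, in the units of the state.
- manip.get_state(): the state, without advancing time (a new reading comes with each control period).
- manip.read_camera(name): name is "scene" or "top" or "wrist"; returns (picture, depth): 420x560x3 uint8, blue, green, red; 420x560 float32, mm along the optical axis (not along the pixel's ray), 0 where there is no reading.
- manip.get_calibration(name): a dict with "camera_matrix" (3x3 intrinsics, pixels), "D" ([k1, k2, p1, p2, k3] as OpenCV has them; the pictures are not rectified), "origin" and "attitude" of the camera in the world. Camera axes: x right, y up, looking along -z (the intrinsics and any distortion apply to the point x, -y, -z); pixel columns grow to the right and rows downward; lengths in mm; the calibration is good to about 2 mm. A picture is of the moment at which its call begins: read the wrist's pose just before it. get_calibration takes no time and is no camera call; for the wrist camera it gives the pose at the moment of the call.
- manip.hand_in(): hands the job in, once; it reports no verdict.
The state is a dict: "clock": time; "qpos": joint angles; "qd": joint speeds; "tau": joint torques, N m; "position": TCP position; "tool_rot": TCP orientation; "ft_force": force on the tool from outside, world axes, zero at the start; "wrist_torque": the same for the moment, N m; "gripper_width": finger opening in mm.
Only numpy, scipy, OpenCV 4.12 (cv2) and the standard library are available. Lean on these libraries where they do the work, as an engineer would, in place of code of your own. Each camera call takes 0.05 s, during which the arm holds its last target. There are 200 camera calls.

### The job

The image plate is clipped on the scanner's dark carriage: with a fingertip push the carriage by its ribbed end pad to the right under the reading head until it stops, then let go so that its spring brings it back and the brass catch holds it at the middle, reading position. Then press the green start button on the head fully down and let it come up. Do not touch the catch lever, do not press start before the carriage is latched, and leave the jars, bottle, dish and file stand standing round it where they are.

Things in the scene. Friction and masses are not known exactly. Their poses are not given: they have to be found in the camera images.
- scanner: White desktop image plate scanner, fixed. Origin on the worktop; at yaw 0 its x points away from the robot, its y to the robot's left. In mm: base plate x -68..62, y -87..145, top z 16; reading head (white hood) x -66..58, y -82..18, top z 83, only the start button stands higher. The dark plate carriage slides along y, out of the head's left (+y) side; rail behind it, x 46..60, top z 42.
- carriage (a joint): Carriage travel, m: 0 = fully out at the left, grows as it is pushed right (scanner -y), 0.070 = end stop. Its damped spring drives it back out with 1.3 N at 0, 3.6 N at 0.050, 4.5 N at 0.070; passing the catch takes up to 2 N more. Pushed beyond about 0.056 and let go, it comes back and the catch holds it at about 0.050, the reading position; let go earlier it runs out to 0.
- push_pad (a point): Middle of the ribbed rubber pad on the carriage's left end: the face to push, towards scanner -y. Pad 56 wide, 18 high (mm), facing scanner +y; free space to its left. Site 30 above the worktop; carriage top 41, underside 19, base plate top 16. It moves with the carriage; at the end stop the pad is still 43 left of the head. Axes as the scanner's.
- catch (a joint): Angle of the brass catch lever, rad: 0 = hook closed (own spring); it swings towards the scanner's front, to about 0.18, while the carriage's stop pin passes its ramp, then snaps to 0 behind the pin. It lies on the base plate's front strip: scanner x -64..-36, y 22..98, z 19..29 mm, 14 mm clear of the pad's path.
- hook_tip (a point): Hook of the brass catch lever; in the reading position the steel stop pin on the carriage's front side rests behind its round nose.
- start_button (a joint): Start button travel, m: 0 = up, 0.006 = fully down; counts as pressed beyond 0.004. Sprung: about 5 N presses it fully; it comes up by itself.
- start_button_top (a point): Centre of the top of the round green start button, 22 mm across, in a grey ring 38 mm across on the reading head; 105 mm above the worktop, 10 above the ring. Press straight down.
- brown_jar: Bystander, loose: small amber-brown jar with a black lid, diameter 44, 52 high mm; origin at the centre of its underside.
- cement_pot: Bystander, loose: white pot with a teal lid, diameter 48, 40 high mm; origin at the centre of its underside.
- dropper_0: Bystander, loose: white dropper bottle with a blue cap, diameter 29, 62 high mm; origin at the centre of its underside.
- file_stand_big: Bystander, loose: drilled steel block with colour-ringed root canal files, 51 x 56 x 75 mm; origin at the centre of its underside.
- dappen_dish: Bystander, loose: small white waisted glass dish, diameter 33, 24 high mm; origin at the centre of its underside.

How it is judged:
By the outcome, as a careful person would: the job done as asked, in the order asked, and still so for the second after the job is handed in, with the robot touching nothing.
It also fails if it takes over 40 s, if anything falls off the work surface, if the arm or the gripper's body presses on something with over 40 N, if the wrist force passes 120 N, or if a joint passes its speed limit or range.

## Working session

There is one attempt and no reset: what is moved stays moved. The work goes in short steps, Python scripts to look and compute and a tool call to move; the robot and the scene stay as the last step left them, time stands still between calls to the robot, and variables do not carry over. Pictures are saved under pics/ and viewed, about 8 in all and at most 12, crops included, and the job is handed in when it is done.

Besides the shell and the picture viewer there is one more tool, called after "Call:" as a command line: name --pt "numbers of a row" for each row, then --argument value for the rest. carry_out: Moves the arm, as the interface text tells. Its arguments: {"type":"object","properties":{"steps":{"type":"array"},"squeeze":{"type":"number"}},"required":["steps"]}

```bash
mkdir -p pics; cat > h.py <<'E'
import numpy as np,cv2
from scipy.spatial.transform import Rotation as R
from cell import manip
def att(c):
    a=np.array(c["attitude"],float)
    return a if a.shape==(3,3) else R.from_quat(a).as_matrix()
def ray(c,uv):
    p=cv2.undistortPoints(np.array(uv,float).reshape(-1,1,2),np.array(c["camera_matrix"],float),np.array(c["D"],float)).reshape(-1,2)
    d=np.c_[p[:,0],-p[:,1],-np.ones(len(p))]
    return np.array(c["origin"],float),d@att(c).T
def plane(c,uv,z):
    o,d=ray(c,uv); return o+d*((z-o[2])/d[:,2])[:,None]
def depthpt(c,uv,dep):
    o,d=ray(c,uv); return o+d*np.array(dep).reshape(-1,1)
E
python3 - <<'E'
from h import *
for n in("scene","top"):
    c=manip.get_calibration(n);im,d=manip.read_camera(n);cv2.imwrite(f"pics/{n}0.png",im);np.save(f"pics/{n}0.npy",d);print(n,c)
print(manip.get_state())
E
```

```text
scene {'camera_matrix': array([[456.4586735 ,   0.        , 283.31214602],
       [  0.        , 456.4586735 , 210.05957463],
       [  0.        ,   0.        ,   1.        ]]), 'D': array([-0.07360553,  0.        ,  0.        ,  0.        ,  0.        ]), 'origin': array([197.90074095, 482.43828178, 793.15694397]), 'attitude': array([-0.1046465 ,  0.36841653,  0.88933369, -0.24980784])}
top {'camera_matrix': array([[438.63523264,   0.        , 283.31273243],
       [  0.        , 438.63523264, 213.44991531],
       [  0.        ,   0.        ,   1.        ]]), 'D': array([-0.09879532,  0.        ,  0.        ,  0.        ,  0.        ]), 'origin': array([457.19238809, -98.25650703, 940.1348734 ]), 'attitude': array([ 0.05161343, -0.05591607, -0.69600312,  0.71399517])}
{'clock': 0.1, 'qpos': array([-1.26177964e+00,  4.86861021e-02,  9.77381194e-02,  1.62198473e+00,
        6.31526398e-05,  1.44299891e+00]), 'qd': array([ 3.55834246e-04, -1.57650391e-03,  3.55456181e-03,  1.18729137e-03,
        6.54242512e-04,  8.70124465e-05]), 'tau': array([ 2.44490249e-03, -3.39852118e+01,  3.20935643e+01,  1.59015827e-02,
       -8.99893894e-05,  5.47240163e-06]), 'position': array([ 221.94386675, -475.17487885,  230.22108821]), 'tool_rot': array([ 9.76243289e-01,  2.16674637e-01, -6.52092266e-05, -1.06666605e-03]), 'ft_force': array([-0.53698812, -0.97372981,  0.05135077]), 'wrist_torque': array([-0.03736308, -0.03444483,  0.00110895]), 'gripper_width': 85.76648500354422}
```

View pics/top0.png

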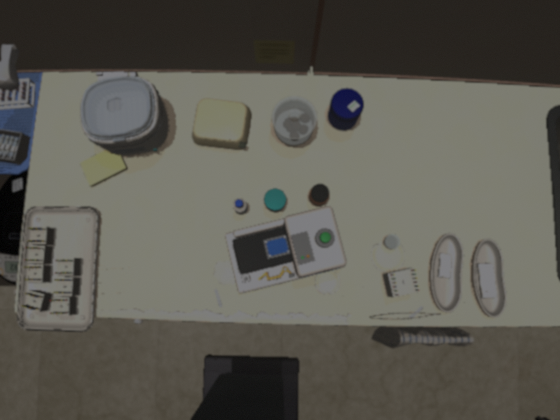

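View pics/scene0.png

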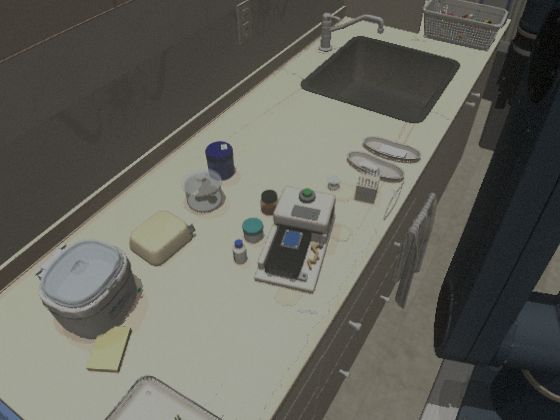

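The top view shows the scanner at about (285,250). The green button is at (325,238), the carriage's left end at about (232,258), and the pot, jar and bottle sit behind it. I'll measure the button and yaw next.

```bash
python3 - <<'E'
from h import *
C={n:manip.get_calibration(n) for n in("scene","top")}
rays=[]
for n in C:
    im=cv2.imread(f"pics/{n}0.png");h=cv2.cvtColor(im,cv2.COLOR_BGR2HSV)
    m=cv2.inRange(h,(50,110,40),(75,255,255))
    k,l,s,ce=cv2.connectedComponentsWithStats(m)
    for i in range(1,k):
        if s[i,4]>15: print(n,s[i],ce[i])
    i=1+np.argmax(s[1:,4]);rays.append(ray(C[n],[ce[i]]));print("plane105",plane(C[n],[ce[i]],105))
(o1,d1),(o2,d2)=rays
t=np.linalg.lstsq(np.c_[d1[0],-d2[0]],o2-o1,rcond=None)[0]
print("tri",o1+t[0]*d1[0],o2+t[1]*d2[0])
im=cv2.imread("pics/top0.png");c=C["top"]
# brightness of carriage
g=cv2.cvtColor(im,cv2.COLOR_BGR2GRAY);m=np.zeros_like(g);m[215:300,220:312]=(g[215:300,220:312]<60)*255
cs,_=cv2.findContours(m,cv2.RETR_EXTERNAL,cv2.CHAIN_APPROX_NONE);ct=max(cs,key=cv2.contourArea)
b=cv2.boxPoints(cv2.minAreaRect(ct));print(b,plane(c,b,41).round(1))
big=cv2.resize(im[180:310,200:420],None,fx=3.6,fy=3.6,interpolation=cv2.INTER_CUBIC);big=cv2.convertScaleAbs(big,alpha=1.3)
cv2.imwrite("pics/topc.png",big)
E
```

```text
plane105 [[ 542.43748372 -182.90192026  105.        ]]
top [320 233  10   9  69] [324.86956522 236.97101449]
plane105 [[ 541.9038577  -182.40682967  105.        ]]
tri [ 542.08513149 -182.22148746  105.70376712] [ 541.83387286 -182.33730842  105.68995125]
[[231.23532 237.94122]
 [284.41177 224.6471 ]
 [293.4706  260.8824 ]
 [240.29416 274.1765 ]] [[ 541.4    3.8   41. ]
 [ 571.8 -104.9   41. ]
 [ 497.7 -125.2   41. ]
 [ 467.9  -17.6   41. ]]
```

View pics/topc.png

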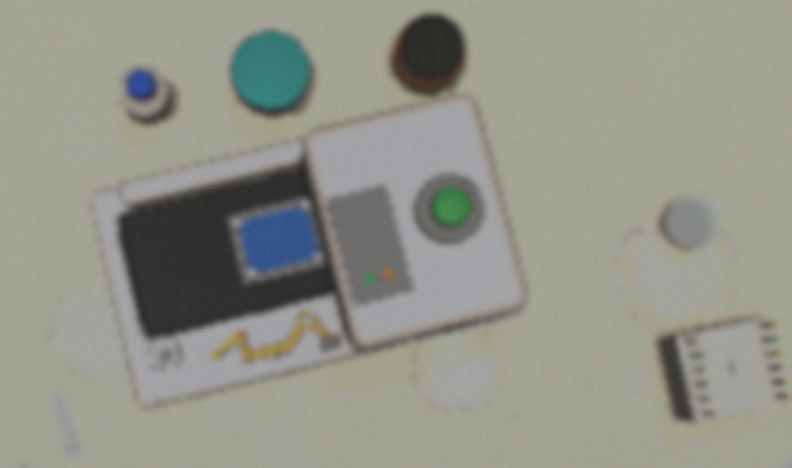

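Button measured at (542,-182,105.7), against 105 expected. The pad's left edge middle is about (505,-7) and the scanner yaw about 16°. The carriage measures 76 mm wide and agrees with its rail. I'll shut the gripper and turn so that tool x lies along scanner y.

Call:
carry_out --pt "0 0 0 0 0 0 -1" --pt "0 0 0 0 0 0 -1" --pt "0 0 0 0 0 0 -1" --pt "0 0 0 0 0 0 -1" --pt "0 0 0 0 0 0 -1" --pt "0 0 0 0 0 0 -1" --pt "0 0 0 0 0 0 -1" --pt "0 0 0 0 0 0 -1"

```text
clock: 1.1
position: [222.0, -475.4, 230.6]
tool_rot: [0.711, 0.703, 0.0, -0.001]
ft_force: [-0.8, -0.2, -0.1]
gripper_width: 0.2
```

Call:
carry_out --pt "0 0 0 0 0 0 -1" --pt "0 0 0 0 0 0 -1" --pt "0 0 0 0 0 0 -0.1" --pt "0 0 0 0 0 0 0"

```text
clock: 1.6
position: [222.0, -475.6, 231.0]
tool_rot: [0.604, 0.797, 0.0, -0.0]
ft_force: [0.9, 0.1, -0.0]
gripper_width: 0.4
```

```bash
cat >> h.py <<'E'
def go(p):
    s=manip.get_state();M=R.from_quat(s["tool_rot"]).as_matrix();d=M.T@(np.array(p)-s["position"])/40
    print("pos",s["position"].round(1),"x",M[:,0].round(3),"z",M[:,2].round(3),"units",d.round(2),"F",s["ft_force"].round(1),"w",s["gripper_width"],"t",s["clock"])
E
python3 -c "
from h import *
go((494.7,27.7,150))"
```

```text
pos [ 222.  -475.6  231. ] x [-0.271  0.963  0.001] z [-0.     0.001 -1.   ] units [10.26  9.97  2.03] F [ 0.9  0.1 -0. ] w 0.35918812238981646 t 1.6
```

Call:
carry_out --pt "0 0.85 0.83 0 0 0 0" --pt "0 0.85 0.83 0 0 0 0" --pt "0 0.85 0.83 0 0 0 0" --pt "0 0.85 0.83 0 0 0 0" --pt "0 0.85 0.83 0 0 0 0" --pt "0 0.85 0.83 0 0 0 0" --pt "0 0.85 0.83 0 0 0 0" --pt "0 0.85 0.83 0 0 0 0"

```text
clock: 2.6
position: [404.0, -140.2, 231.4]
tool_rot: [0.604, 0.797, 0.0, 0.0]
ft_force: [0.8, -0.9, -0.7]
gripper_width: -0.1
```

Call:
carry_out --pt "0 0.86 0.83 0 0 0 0" --pt "0 0.86 0.83 0 0 0 0" --pt "0 0.87 0.83 0 0 0 0" --pt "0 0.87 0.83 0 0 0 0" --pt "0 0 0 0 0 0 0" --pt "0 0 0 0 0 0 0"

```text
clock: 3.35
position: [493.1, 27.6, 231.1]
tool_rot: [0.603, 0.798, -0.0, -0.0]
ft_force: [-0.1, -1.1, -0.3]
gripper_width: -0.0
```

```bash
python3 -c "
from h import *
go((494.7,27.7,150))
c=manip.get_calibration('wrist');im,d=manip.read_camera('wrist');np.save('pics/w1.npy',d);np.save('pics/w1c.npy',c,allow_pickle=True)
cv2.imwrite('pics/w1.png',im);print(c)"
```

```text
pos [493.1  27.6 231.1] x [-0.272  0.962 -0.   ] z [-0.001 -0.001 -1.   ] units [-0.01  0.04  2.03] F [-0.1 -1.1 -0.3] w -0.016895659447839065 t 3.35
{'camera_matrix': array([[298.1826627 ,   0.        , 277.44187114],
       [  0.        , 298.1826627 , 208.29186615],
       [  0.        ,   0.        ,   1.        ]]), 'D': array([-0.0599553,  0.       ,  0.       ,  0.       ,  0.       ]), 'origin': array([473.45007911,  99.2325828 , 373.87550574]), 'attitude': array([-0.14568143, -0.01975224,  0.13547124,  0.97981341])}
```

View pics/w1.png

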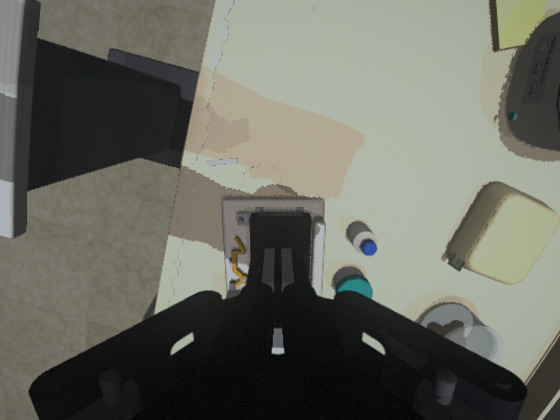

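The wrist picture shows the base plate's left edge at row ~198 (columns 223–325) and the carriage end at row ~212 (columns 249–311). The fingers line up in front of the pad.

```bash
python3 -c "
from h import *
c=np.load('pics/w1c.npy',allow_pickle=True).item();d=np.load('pics/w1.npy')
print(plane(c,[(249,213),(311,213),(280,213)],41).round(1)); print(plane(c,[(223,198),(325,198)],16).round(1))
uv=[(280,r) for r in (194,196,201,204,206,208,210,212,214,216,220)]
print(np.c_[uv,depthpt(c,uv,[d[v,u] for u,v in uv])].round(1))
go((494.7,27.7,26))"
```

```text
[[470.1 -12.8  41. ]
 [540.1   6.9  41. ]
 [505.1  -3.   41. ]]
[[433.9 -11.1  16. ]
 [556.   23.4  16. ]]
[[ 2.800e+02  1.940e+02  5.018e+02  9.600e+00  1.500e+00]
 [ 2.800e+02  1.960e+02  5.027e+02  6.800e+00  3.000e-01]
 [ 2.800e+02  2.010e+02  5.031e+02  4.600e+00  1.650e+01]
 [ 2.800e+02  2.040e+02  5.041e+02  1.100e+00  1.730e+01]
 [ 2.800e+02  2.060e+02  5.049e+02 -1.600e+00  1.650e+01]
 [ 2.800e+02  2.080e+02  5.056e+02 -4.100e+00  1.680e+01]
 [ 2.800e+02  2.100e+02  5.065e+02 -7.100e+00  1.510e+01]
 [ 2.800e+02  2.120e+02  5.063e+02 -6.600e+00  2.520e+01]
 [ 2.800e+02  2.140e+02  5.062e+02 -6.600e+00  3.320e+01]
 [ 2.800e+02  2.160e+02  4.735e+02  9.920e+01  3.739e+02]
 [ 2.800e+02  2.200e+02  5.074e+02 -1.100e+01  4.210e+01]]
pos [493.1  27.1 231.3] x [-0.272  0.962 -0.   ] z [-0. -0. -1.] units [0.01 0.05 5.13] F [ 0.  -0.1  0.5] w -0.06969037179439165 t 3.4
```

Call:
carry_out --pt "0 0 0.07 1 0 0 0" --pt "0 0 0 1 0 0 0" --pt "0 0 0 1 0 0 0" --pt "0 0 0 1 0 0 0" --pt "0 0 0 0.8 0 0 0" --pt "0 0 0 0.3 0 0 0" --pt "0 0 0 0 0 0 0" --pt "0 0 0 0 0 0 0"

```text
clock: 4.4
position: [497.6, 28.1, 29.2]
tool_rot: [0.603, 0.798, 0.001, 0.001]
ft_force: [0.7, 0.4, 0.0]
gripper_width: -0.2
```

Call:
carry_out --pt "0 -0.3 0 0.05 0 0 0" --pt "0 -0.3 0 0 0 0 0" --pt "0 -0.2 0 0 0 0 0" --pt "0 -0.2 0 0 0 0 0" --pt "0 -0.2 0 0 0 0 0" --pt "0 -0.2 0 0 0 0 0" --pt "0 -0.2 0 0 0 0 0" --pt "0 0 0 0 0 0 0"

```text
clock: 5.4
position: [513.9, -33.5, 25.4]
tool_rot: [0.603, 0.798, 0.0, 0.0]
ft_force: [0.1, 1.9, 2.8]
gripper_width: -0.2
```

```bash
python3 -c "
from h import *
go((505.5+.276*70,-6.6-.961*70,27))"
```

```text
pos [513.9 -33.5  25.4] x [-0.272  0.962 -0.   ] z [ 0. -0. -1.] units [-1.05 -0.01 -0.04] F [0.1 1.9 2.8] w -0.24950411241191323 t 5.4
```

Call:
carry_out --pt "0 -0.15 0 0 0 0 0" --pt "0 -0.15 0 0 0 0 0" --pt "0 -0.15 0 0 0 0 0" --pt "0 -0.1 0 0 0 0 0" --pt "0 0 0 0 0 0 0"

```text
clock: 6.02
position: [519.7, -54.5, 25.3]
tool_rot: [0.603, 0.798, -0.0, 0.0]
ft_force: [-0.2, 4.1, 2.8]
gripper_width: 0.0
```

Call:
carry_out --pt "0 -0.08 0 0 0 0 0" --pt "0 -0.08 0 0 0 0 0" --pt "0 0 0 0 0 0 0"

```text
clock: 6.4
position: [521.4, -60.6, 25.2]
tool_rot: [0.603, 0.798, -0.0, 0.0]
ft_force: [-0.6, 4.0, 2.9]
gripper_width: -0.3
```

```bash
python3 -c "
from h import *
go((505.5+.276*70,-6.6-.961*70,27))
im,d=manip.read_camera('top');cv2.imwrite('pics/t1.png',im)
cv2.imwrite('pics/t1c.png',cv2.resize(im[180:310,200:420],None,fx=3.6,fy=3.6,interpolation=cv2.INTER_CUBIC))"
```

```text
pos [521.4 -60.6  25.2] x [-0.272  0.962 -0.   ] z [-0. -0. -1.] units [-0.34 -0.01 -0.04] F [-0.6  4.   2.9] w -0.263078219013461 t 6.4
```

Force is rising with travel as the spring text says (about 4 N), so I'm near the stop. I'll creep on until the force jumps.

Call:
carry_out --pt "0 -0.05 0 0 0 0 0" --pt "0 -0.05 0 0 0 0 0" --pt "0 0 0 0 0 0 0"

```text
clock: 6.82
position: [522.2, -63.5, 25.3]
tool_rot: [0.603, 0.798, 0.001, -0.001]
ft_force: [-0.5, 7.1, 4.3]
gripper_width: -0.1
```

Call:
carry_out --pt "0 -0.05 0 0 0 0 0" --pt "0 0 0 0 0 0 0"

```text
clock: 7.08
position: [522.2, -63.6, 25.3]
tool_rot: [0.602, 0.798, 0.002, -0.002]
ft_force: [-1.9, 10.6, 5.4]
gripper_width: 0.1
```

Call:
carry_out --pt "0 -0.05 0 0 0 0 0" --pt "0 0 0 0 0 0 0"

```text
clock: 7.32
position: [522.2, -63.7, 25.3]
tool_rot: [0.602, 0.798, 0.003, -0.004]
ft_force: [-3.1, 14.0, 8.1]
gripper_width: 0.1
```

The end stop is reached: the position is fixed and the force has risen to 14 N. I'll let go by retreating left, then up.

Call:
carry_out --pt "0 0.4 0 0 0 0 0" --pt "0 0.9 0 0 0 0 0" --pt "0 0.9 0 0 0 0 0" --pt "0 0.5 0 0 0 0 0" --pt "0 0 0 -0.9 0 0 0" --pt "0 0 0 -1 0 0 0" --pt "0 0 0 -1 0 0 0" --pt "0 0 0 -1 0 0 0"

```text
clock: 8.32
position: [494.0, 34.1, 182.0]
tool_rot: [0.603, 0.797, -0.002, 0.001]
ft_force: [0.5, 0.6, 0.1]
gripper_width: -0.2
```

```bash
python3 - <<'E'
from h import *
go((542,-182.3,180))
c=manip.get_calibration('top');im,d=manip.read_camera('top')
g=cv2.cvtColor(im,cv2.COLOR_BGR2GRAY)
cv2.imwrite('pics/t2c.png',cv2.convertScaleAbs(cv2.resize(im[180:310,200:420],None,fx=3.6,fy=3.6,interpolation=cv2.INTER_CUBIC),alpha=1.3))
c=manip.get_calibration('wrist');im,d=manip.read_camera('wrist');cv2.imwrite('pics/w2.png',im);np.save('pics/w2.npy',d);np.save('pics/w2c.npy',c,allow_pickle=True)
E
```

```text
pos [494.   34.1 182. ] x [-0.272  0.962 -0.004] z [ 0.    -0.004 -1.   ] units [-5.53 -0.32  0.07] F [0.5 0.6 0.1] w -0.15519866843825295 t 8.325
```

View pics/t2c.png

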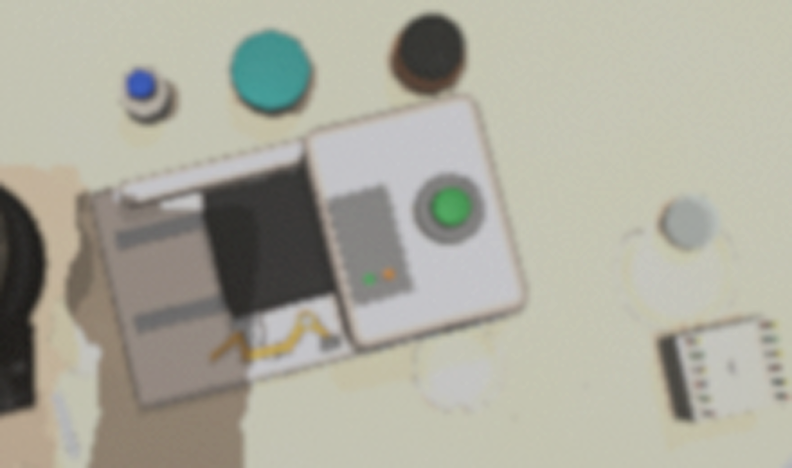

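View pics/w2.png

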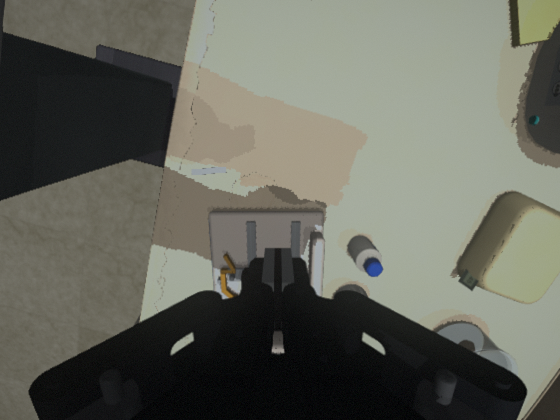

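The carriage now rests about 50 mm from where it began (left end at crop (205–235), before (120–150)), so it is latched and the hook lies behind the pin. The bystanders look unmoved. Next I move above the button.

Call:
carry_out --pt "0 -0.9 -0.05 0 0 0 0" --pt "0 -0.9 -0.05 0 0 0 0" --pt "0 -0.9 -0.05 0 0 0 0" --pt "0 -0.9 -0.05 0 0 0 0" --pt "0 -0.9 -0.06 0 0 0 0" --pt "0 -0.8 -0.06 0 0 0 0" --pt "0 -0.2 0 0 0 0 0" --pt "0 0 0 0 0 0 0"

```text
clock: 9.43
position: [541.2, -179.8, 180.3]
tool_rot: [0.604, 0.797, -0.001, -0.001]
ft_force: [0.3, -0.2, 0.8]
gripper_width: -0.1
```

```bash
python3 - <<'E'
from h import *
go((542,-182.3,105))
c=manip.get_calibration('wrist');im,d=manip.read_camera('wrist');cv2.imwrite('pics/w3.png',im)
h=cv2.cvtColor(im,cv2.COLOR_BGR2HSV);m=cv2.inRange(h,(50,110,40),(75,255,255))
k,l,s,ce=cv2.connectedComponentsWithStats(m)
for i in range(1,k):
    if s[i,4]>15: print(s[i],ce[i],plane(c,[ce[i]],105))
c=manip.get_calibration('scene');im,d=manip.read_camera('scene');cv2.imwrite('pics/s3.png',cv2.resize(im[150:310,210:410],None,fx=3.5,fy=3.5))
E
```

```text
pos [ 541.2 -179.8  180.3] x [-0.272  0.962  0.   ] z [-0.002 -0.    -1.   ] units [-0.07  0.01  1.88] F [ 0.3 -0.2  0.8] w -0.07328928425619945 t 9.425
[245 151   8   8  45] [248.33333333 154.6       ] [[ 507.83944491 -138.46978528  105.        ]]
[268 210  26  26 488] [281.         222.90163934] [[ 545.07267552 -182.63723243  105.        ]]
```

View pics/s3.png

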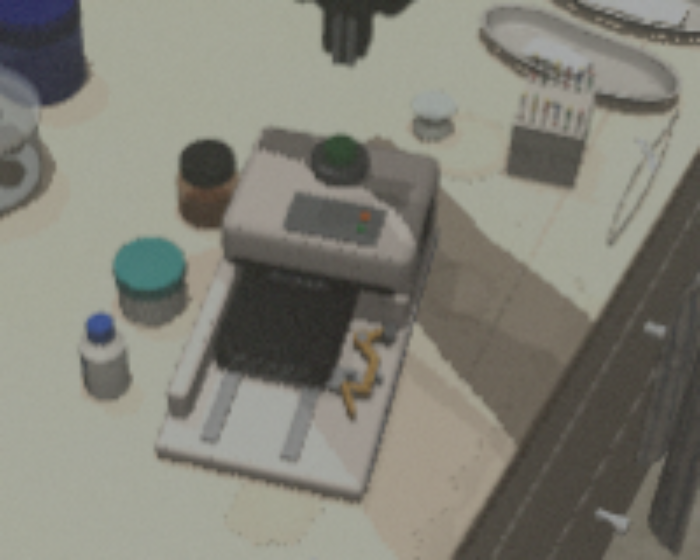

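The carriage is still held at the middle with the pin behind the hook, and the button agrees within 3 mm. Pressing down.

Call:
carry_out --pt "0 -0.05 0.02 0.8 0 0 0" --pt "0 0 0 0.7 0 0 0" --pt "0 0 0 0.25 0 0 0" --pt "0 0 0 0.1 0 0 0" --pt "0 0 0 0.08 0 0 0" --pt "0 0 0 0.05 0 0 0" --pt "0 0 0 0 0 0 0"

```text
clock: 10.4
position: [543.9, -181.1, 103.4]
tool_rot: [0.603, 0.798, 0.0, 0.001]
ft_force: [-0.0, 1.5, 2.7]
gripper_width: 0.2
```

Call:
carry_out --pt "0 0 0 0.05 0 0 0" --pt "0 0 0 0.05 0 0 0" --pt "0 0 0 0 0 0 0"

```text
clock: 10.78
position: [543.9, -181.1, 99.1]
tool_rot: [0.603, 0.798, 0.0, 0.001]
ft_force: [-0.0, 1.7, 3.9]
gripper_width: -0.6
```

Call:
carry_out --pt "0 0 0 0.05 0 0 0" --pt "0 0 0 0 0 0 0"

```text
clock: 11.02
position: [543.9, -181.1, 99.0]
tool_rot: [0.603, 0.798, 0.001, 0.001]
ft_force: [-2.6, 2.6, 11.7]
gripper_width: -0.0
```

Call:
carry_out --pt "0 0 0 0.03 0 0 0" --pt "0 0 0 0 0 0 0"

```text
clock: 11.28
position: [543.9, -181.1, 98.9]
tool_rot: [0.603, 0.798, 0.001, 0.002]
ft_force: [-3.8, 3.2, 15.6]
gripper_width: -0.0
```

The button is bottomed at z 99, which is 6 mm of travel, with the force up to 15.6 N. Lifting off, clear to the right.

Call:
carry_out --pt "0 0 0 -0.3 0 0 0" --pt "0 0 0 -1 0 0 0" --pt "0 0 0 -1 0 0 0" --pt "0 -0.7 -0.7 -1 0 0 0" --pt "0 -0.7 -0.9 0 0 0 0" --pt "0 -0.7 -0.9 0 0 0 0" --pt "0 -0.7 -0.9 0 0 0 0" --pt "0 0 0 0 0 0 0"

```text
clock: 12.28
position: [440.5, -328.2, 225.8]
tool_rot: [0.605, 0.796, -0.001, -0.001]
ft_force: [0.0, 0.4, -0.3]
gripper_width: -0.2
```

```bash
python3 - <<'E'
from h import *
go((542,-182.3,105))
im,d=manip.read_camera('top');im0=cv2.imread('pics/top0.png')
f=lambda i:cv2.convertScaleAbs(cv2.resize(i[180:310,200:420],None,fx=3.2,fy=2.2*1.0,interpolation=cv2.INTER_CUBIC),alpha=1.3)
cv2.imwrite('pics/end.png',np.vstack([f(im0),f(im)]))
E
```

```text
pos [ 440.5 -328.2  225.8] x [-0.268  0.963  0.001] z [-0.002  0.    -1.   ] units [2.83 3.43 3.02] F [ 0.   0.4 -0.3] w -0.1921493961051005 t 12.275
```

View pics/end.png

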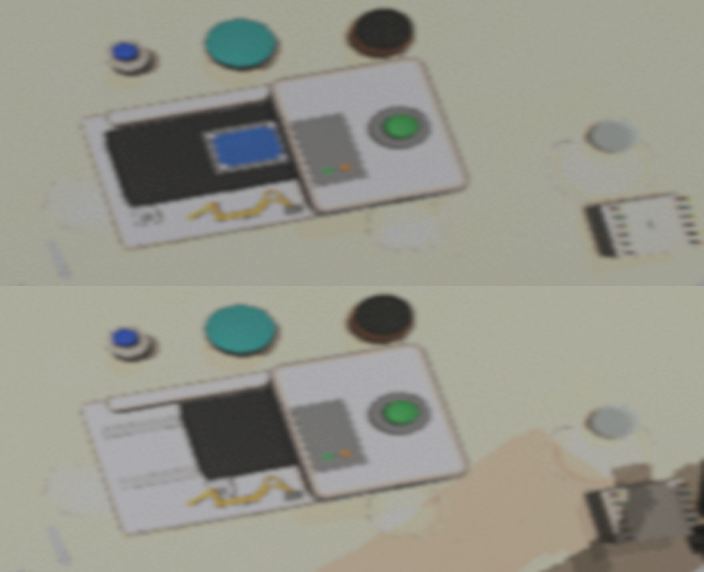

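The before and after views match: the carriage is latched at the middle, the button is up, and the jars, bottle, dish and stand are in place. The arm is clear above.

```bash
python3 -c "
from h import *
print(manip.hand_in())"
```

```text
the job is handed in; nothing more can be done
None
```

The job is done and handed in at about 12.3 s of the 40 s allowed.

- **Carriage:** I pushed it by its pad with the shut fingertips until it stopped. The position held while the force rose to 14 N. I then let go, and the spring brought it back to about 50 mm of travel, where the catch holds it. The top and scene pictures showed this before I pressed start, and the last top picture shows it still there.
- **Start button:** I pressed it straight down, only after the carriage was latched. It bottomed at z 99 mm, about 6 mm of travel, with 15.6 N on the tool, and then I lifted off. The last picture shows nothing unusual at the button, but I did not measure that it came fully up.
- **Bystanders:** They look unmoved between the first and last top pictures. The gripper and its shadow partly covered the file stand in the last one, but the tool passed at about z 226 mm, well above it. I did not touch the catch lever.

No check failed. The wrist view put the button about 3 mm from the two-camera position; that view was partly hidden by the fingers and did not matter for the press.

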